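# Press the vent plugs home along the battery

### The arm

A 6-joint arm with a two-finger parallel gripper is mounted at the origin on the work surface. World frame = base frame: x ahead of the robot, y to its left, z up, the work surface at z = 0. Lengths are in m, angles in rad, forces in N, time in s.
With the tool pointing down it reaches from about 0.3 to 0.775 m from the base axis. Payload 14.6 kg.
Tool frame: the origin (TCP) lies on the centre line of the jaws, within the pads' length; the fingertips stand 19 mm ahead of it and the grasp point (between the pads) is the TCP; z points along the fingers, x is the direction in which the jaws open and shut, and the axes are right-handed (so a half turn about z gives the same grasp; the last joint's range is limited). The gripper opens to 94 mm and grips with 3 to 60 N. Pads are 16 mm wide; open, the fingers measure 119 mm over their backs; the gripper's body (75 mm by 177 mm) begins 78 mm behind the grasp point.
Start: joints at [1.133, 0.3, 1.521, -0, 1.321, -0.067], TCP at [0.199, 0.513, 0.224] pointing down, gripper open.
Joint ranges: [-3.03, 3.03], [-0.79, 2.21], [0.23, 2.52], [-1.04, 4.18], [0, 3.07], [-2.55, 2.55]. Speed limits (rad/s): [2.22, 2.22, 2.57, 3.14, 3.14, 3.14].

### API

Orientations are given as [roll, pitch, yaw] about the fixed x, y, z axes, in that order (R = Rz(yaw) Ry(pitch) Rx(roll)).
In Python, from station import ctrl, imaging gives the robot as it stands.
- The arm moves only by the shell command python3 -m handwheel 'ROWS' [OPENING] [FORCE]. ROWS is JSON, a list that holds one entry, the list of rows, each a list of 4 numbers: the shift along the tool's x, y, z in m, then the turn about the tool's z in rad. A call has 1 to 10 rows; each row shifts and turns the pose as measured when the row begins, along the tool's axes as they then stand; what a row does not reach is not made up. A row lasts 1/10 s, in which the tool goes at most 50 mm and 8.59 degrees, less where a joint would pass 70% of its speed; a pose out of reach is approached as far as the arm can. A call is refused whole if a number of a shift passes 0.05 or a number of a turn 0.15, either way. A call with a gripper value outside its range is refused whole. OPENING is the finger opening in m, from 0 to 0.094, set as the call begins (- or left out, the last holds). The fingers move at their own pace and stop on an object; FORCE is the grip in N (left out, the last holds). Time passes only in rows, so rows that do not move let the fingers close. It gives the time, the measured TCP pose, the force and the opening at its end, in the units of the state.
- ctrl.get_obs(): the state, without advancing time (a new reading comes with each control period).
- imaging.camera(name): name is "scene" or "side" or "wrist"; returns the picture (400x640x3 uint8, red, green, blue); there is no depth.
- imaging.camera_model(name): a dict with "camera_matrix" (3x3 intrinsics, pixels), "position" and "attitude" of the camera in the world. Camera axes: x right, y up, looking along -z (the intrinsics and any distortion apply to the point x, -y, -z); pixel columns grow to the right and rows downward; lengths in m; the calibration is good to about 2 mm. A picture is of the moment at which its call begins: read the wrist's pose just before it. camera_model takes no time and is no camera call; for the wrist camera it gives the pose at the moment of the call.
- ctrl.hand_in(): hands the job in, once; it reports no verdict.
The state is a dict: "time_s": time; "qpos": joint angles; "joint_vel": joint speeds; "tau": joint torques, N m; "ee_pos": TCP position; "eef_rot": TCP orientation; "force": force on the tool from outside, world axes, zero at the start; "moment": the same for the moment, N m; "grip_width": finger opening in m.
Only numpy, scipy, OpenCV 4.12 (cv2) and the standard library are available. Lean on these libraries where they do the work, as an engineer would, in place of code of your own. Each camera call takes 0.05 s, during which the arm holds its last target. There are 200 camera calls.

### The job

The battery has been topped up and its four vent plugs are only loosely set in their holes. Work along the row from the end where a terminal still wears its clamp to the end with the bare post, pressing each plug fully home in turn with the fingertips. Press gently, do not pull any plug out, and leave everything else where it stands.

Things in the scene. Friction and masses are not known exactly. Their poses are not given: they have to be found in the camera images.
- battery: heavy black four-cell battery standing on the bench, fixed; case 172 x 262 mm, overhanging dusty grey lid 180 (x) x 270 (y) mm, flat lid top 180 mm above the bench. Origin: centre of the underside. z up; y runs along the row of plugs, x across it.
- plug1_top (a point): centre of the flat top of vent plug 1, a round black head 28 mm across and 8 mm high with a shallow cross slot. It stands at battery x = 0, y = +78 mm (the plugs are 52 mm apart); when home its top is 9 mm above the lid, at the start 15 to 19 mm. The point moves with the plug.
- plug1 (a joint): how far plug 1 stands above home, m: 0 = fully home against its stop, 0.006 to 0.010 at the start. It slides straight down, with no spring, against about 3 N of friction, and stays where it is left; a straight pull would draw it out (to 0.030).
- plug2_top (a point): centre of the flat top of vent plug 2, a round black head 28 mm across and 8 mm high with a shallow cross slot. It stands at battery x = 0, y = +26 mm (the plugs are 52 mm apart); when home its top is 9 mm above the lid, at the start 15 to 19 mm. The point moves with the plug.
- plug2 (a joint): how far plug 2 stands above home, m: 0 = fully home against its stop, 0.006 to 0.010 at the start. It slides straight down, with no spring, against about 3 N of friction, and stays where it is left; a straight pull would draw it out (to 0.030).
- plug3_top (a point): centre of the flat top of vent plug 3, a round black head 28 mm across and 8 mm high with a shallow cross slot. It stands at battery x = 0, y = -26 mm (the plugs are 52 mm apart); when home its top is 9 mm above the lid, at the start 15 to 19 mm. The point moves with the plug.
- plug3 (a joint): how far plug 3 stands above home, m: 0 = fully home against its stop, 0.006 to 0.010 at the start. It slides straight down, with no spring, against about 3 N of friction, and stays where it is left; a straight pull would draw it out (to 0.030).
- plug4_top (a point): centre of the flat top of vent plug 4, a round black head 28 mm across and 8 mm high with a shallow cross slot. It stands at battery x = 0, y = -78 mm (the plugs are 52 mm apart); when home its top is 9 mm above the lid, at the start 15 to 19 mm. The point moves with the plug.
- plug4 (a joint): how far plug 4 stands above home, m: 0 = fully home against its stop, 0.006 to 0.010 at the start. It slides straight down, with no spring, against about 3 N of friction, and stays where it is left; a straight pull would draw it out (to 0.030).
- clamp_post: the battery terminal that still wears its grey metal terminal clamp (ring 36 mm across with a split lug and bolt pointing to battery +x, 22 mm high); fixed on the lid at battery x = +55 mm and y = +105 or -105 mm (either end, changes from start to start). Origin: on the lid, on the post's axis. Its end of the row is the starting end: plug 1 if its battery y is positive, plug 4 if negative.
- bare_post: the other battery terminal, a bare lead post 19 mm across and 22 mm high, fixed on the lid at the opposite end, x = +55 mm. Origin: on the lid, on its axis.
- spare_plug_mid (a point): loose black spare plug standing upside-down (stem up) on the lid near the battery's -x edge, beside the row, not in it: 28 mm across, 30 mm high. Point: half-way up. Leave alone.
- nut_mid (a point): loose steel ring nut lying on the lid near its -x edge, 28 mm across, 12 mm high. Point: its centre. Leave alone.
- jar_mid (a point): closed glass jar, 68 mm across, 85 mm high, on the bench close to the +x side of the battery. Point: half-way up. Leave alone.
- spanner: steel spanner, 190 mm long, lying on the bench to the robot's right. Origin: its underside. Leave alone.
- screwdriver: wooden-handled screwdriver, 200 mm long, lying on the bench to the robot's left. Origin: its underside. Leave alone.
- bowl_mid (a point): steel bowl, 130 mm across, 45 mm high, on the bench to the left. Point: 20 mm above its base, on its axis. Leave alone.
- water_mid (a point): white bottle, 72 mm across, 200 mm high, on the bench to the right. Point: half-way up. Leave alone.

How it is judged:
On the way, in this order (a step that is already met when the one before it is completed fails the run):
1. the first plug, counted from the clamp end, is pressed home (within 2 mm) by the fingers while those after it still stand up by more than 4 mm (((y of clamp_post in the frame of battery above 0 m and value of joint plug1 below 0.002 m and contact force between plug1 and the fingers above 0.2 N and value of joint each of plug2, plug3, plug4 above 0.004 m) or (y of clamp_post in the frame of battery below 0 m and value of joint plug4 below 0.002 m and contact force between plug4 and the fingers above 0.2 N and value of joint each of plug3, plug2, plug1 above 0.004 m))), for 0.02 s.
2. the second plug, counted from the clamp end, is pressed home (within 2 mm) by the fingers while those after it still stand up by more than 4 mm (((y of clamp_post in the frame of battery above 0 m and value of joint plug2 below 0.002 m and contact force between plug2 and the fingers above 0.2 N and value of joint each of plug3, plug4 above 0.004 m) or (y of clamp_post in the frame of battery below 0 m and value of joint plug3 below 0.002 m and contact force between plug3 and the fingers above 0.2 N and value of joint each of plug2, plug1 above 0.004 m))), for 0.02 s.
3. the third plug, counted from the clamp end, is pressed home (within 2 mm) by the fingers while those after it still stand up by more than 4 mm (((y of clamp_post in the frame of battery above 0 m and value of joint plug3 below 0.002 m and contact force between plug3 and the fingers above 0.2 N and value of joint plug4 above 0.004 m) or (y of clamp_post in the frame of battery below 0 m and value of joint plug2 below 0.002 m and contact force between plug2 and the fingers above 0.2 N and value of joint plug1 above 0.004 m))), for 0.02 s.
4. the fourth plug, counted from the clamp end, is pressed home (within 2 mm) by the fingers while those after it still stand up by more than 4 mm (((y of clamp_post in the frame of battery above 0 m and value of joint plug4 below 0.002 m and contact force between plug4 and the fingers above 0.2 N) or (y of clamp_post in the frame of battery below 0 m and value of joint plug1 below 0.002 m and contact force between plug1 and the fingers above 0.2 N))), for 0.02 s.
At the end, for the whole second after the job is handed in: All four plugs are home (each within 2 mm of its stop), pressed one after another from the clamp end, and the other loose things are within 20 mm of where they stood (value of joint each of plug1, plug2, plug3, plug4 below 0.002 m and distance of each of spare_plug_mid, nut_mid, jar_mid, spanner, screwdriver, bowl_mid, water_mid from where it was at the start of the episode below 0.02 m); the robot touches nothing.
It fails at once if a plug is pulled up out of its hole (more than 14 mm above home) (value of joint any of plug1, plug2, plug3, plug4 above 0.014 m).
It fails at once if a plug or the battery is pressed with more than 40 N (contact force between any of battery, plug1, plug2, plug3, plug4 and the fingers above 40 N).
It fails at once if one of the other loose things is shifted or lifted by more than 20 mm (distance of any of spare_plug_mid, nut_mid, jar_mid, spanner, screwdriver, bowl_mid, water_mid from where it was at the start of the episode above 0.02 m).
It also fails if it takes over 40 s, if anything falls off the work surface, if the arm or the gripper's body presses on something with over 40 N, if the wrist force passes 120 N, or if a joint passes its speed limit or range.

## Working session

There is one attempt and no reset: what is moved stays moved. The work goes in short steps, Python scripts to look and compute and a shell command to move; the robot and the scene stay as the last step left them, time stands still between calls to the robot, and variables do not carry over. Pictures are saved under pics/ and viewed, about 8 in all and at most 12, crops included, and the job is handed in when it is done.

```bash
mkdir -p pics
python3 - <<'E'
from station import ctrl, imaging
import cv2,numpy as np
o=ctrl.get_obs();print(o['time_s'],o['ee_pos'],o['eef_rot'],o['force'],o['grip_width'])
for n in ("scene","side","wrist"):
    m=imaging.camera_model(n);print(n,{k:np.round(v,4).tolist() if not isinstance(v,str) else v for k,v in m.items()})
    cv2.imwrite(f'pics/{n}0.png',imaging.camera(n)[:,:,::-1])
E
```

```text
0.0 [0.19918875 0.51239157 0.22388655] [-3.14153214e+00  1.17063426e-03  1.20003689e+00] [-0.11902207  1.02443508  0.18194565] 0.09431575123925753
scene {'camera_matrix': [[513.6322, 0.0, 313.9605], [0.0, 513.6322, 196.0259], [0.0, 0.0, 1.0]], 'position': [1.1306, -1.1807, 1.0198], 'attitude': [0.9915, 0.0056, 0.4486]}
side {'camera_matrix': [[366.7757, 0.0, 321.444], [0.0, 366.7757, 198.337], [0.0, 0.0, 1.0]], 'position': [-0.0628, -0.6387, 0.9229], 'attitude': [0.8311, -0.0091, -0.742]}
wrist {'camera_matrix': [[331.8457, 0.0, 319.6042], [0.0, 331.8457, 192.7585], [0.0, 0.0, 1.0]], 'position': [0.134, 0.535, 0.3855], 'attitude': [-0.2377, 0.0014, 1.1996]}
```

View pics/scene0.png

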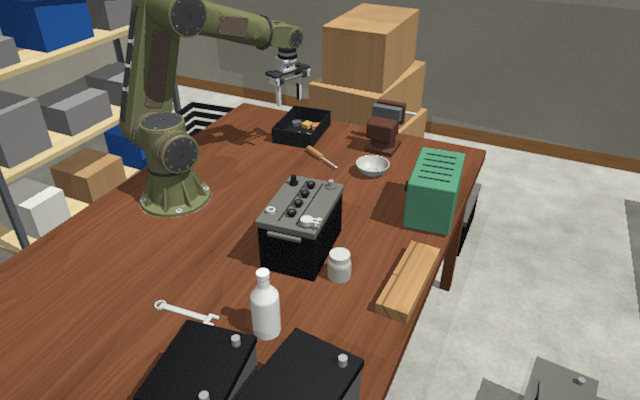

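View pics/side0.png

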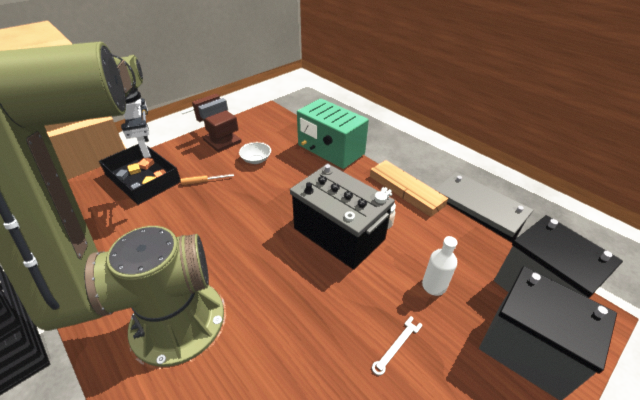

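The scene view shows the battery at about (300,225), with the clamp at its near, -y end (308,222) and the bare post at its far end (330,184). In the side view the plugs run (322,181) to (361,202), and the spare plug and nut stand on the robot's side. Next I cast rays and check the result against the crops.

```bash
cat > h.py <<'E'
import numpy as np,cv2
from scipy.spatial.transform import Rotation as R
def ray(m,uv,z):
    K=np.array(m['camera_matrix']);d=np.linalg.inv(K)@[uv[0],uv[1],1];d=R.from_euler('xyz',m['attitude']).as_matrix()@(d*[1,-1,-1])
    p=np.array(m['position']);return p+d*(z-p[2])/d[2]
def proj(m,X):
    c=R.from_euler('xyz',m['attitude']).as_matrix().T@(np.array(X)-m['position']);c=c*[1,-1,-1];q=np.array(m['camera_matrix'])@c;return q[:2]/q[2]
E
python3 - <<'E'
from station import imaging
from h import *
S=cv2.imread('pics/scene0.png');D=cv2.imread('pics/side0.png')
for n,pts in (('scene',[(294,211),(301,202),(306,195),(312,185)]),('side',[(322,180),(335,187),(348,194),(362,202)])):
    m=imaging.camera_model(n)
    for p in pts: print(n,p,ray(m,p,.197).round(4))
a=cv2.resize(S[165:245,250:350],None,fx=6,fy=6,interpolation=cv2.INTER_CUBIC)
b=cv2.resize(D[155:235,285:405],None,fx=6,fy=6,interpolation=cv2.INTER_CUBIC)
cv2.imwrite('pics/c0.png',cv2.resize(np.hstack([a[:,:600],b[:,:]]),None,fx=.6,fy=.6))
E
```

```text
scene (294, 211) [ 0.5637 -0.1424  0.197 ]
scene (301, 202) [ 0.5609 -0.0937  0.197 ]
scene (306, 195) [ 0.5575 -0.0545  0.197 ]
scene (312, 185) [0.5492 0.0029 0.197 ]
side (322, 180) [0.5381 0.0044 0.197 ]
side (335, 187) [ 0.5449 -0.0466  0.197 ]
side (348, 194) [ 0.5515 -0.0955  0.197 ]
side (362, 202) [ 0.5568 -0.1473  0.197 ]
```

View pics/c0.png

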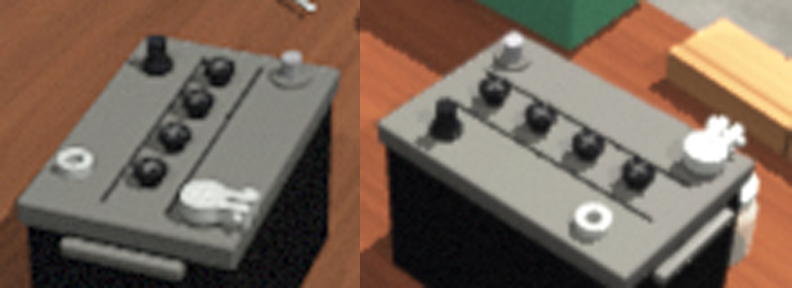

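Both views agree: the plugs are about 50 mm apart and the clamp is at the -y end, so plug 4 goes first, at about (0.559,-0.145). I'll rise, close the fingers and travel over.

```bash
python3 -m handwheel '[[[0,0,-0.04,0],[0,0,-0.04,0],[-0.032,0.038,0,0],[-0.032,0.038,0,0],[-0.032,0.038,0,0],[-0.032,0.038,0,0],[-0.032,0.038,0,0],[-0.032,0.038,0,0],[-0.032,0.038,0,0],[-0.032,0.038,0,0]]]' 0 10
```

```text
time_s: 1.15
ee_pos: [0.3894, 0.1611, 0.3062]
eef_rot: [3.141, 0.004, 1.209]
force: [1.0, 0.5, -0.6]
grip_width: 0.0172
```

```bash
python3 -m handwheel '[[[-0.032,0.038,0,0],[-0.032,0.038,0,0],[-0.032,0.038,0,0],[-0.032,0.038,0,0],[-0.032,0.038,0,0],[-0.032,0.038,0,0],[-0.032,0.038,0,0],[0,0,0,0],[0,0,0,0]]]'
python3 - <<'E'
from station import ctrl, imaging
from h import *
m=imaging.camera_model('wrist');I=imaging.camera('wrist')[:,:,::-1].copy()
o=ctrl.get_obs();print(o['time_s'],o['ee_pos'],o['eef_rot'],o['force'],o['grip_width'])
cv2.imwrite('pics/w1.png',I)
for y in(-.145,-.095,-.047,.004):print(proj(m,[.549-.1*(y+.07),y,.197]).round())
E
```

```text
time_s: 2.05
ee_pos: [0.5574, -0.1514, 0.3044]
eef_rot: [-3.139, 0.004, 1.202]
force: [-0.1, 0.3, -0.5]
grip_width: 0.0006
2.1 [ 0.55727013 -0.15115135  0.30435039] [-3.13898158  0.00384375  1.2028647 ] [ 0.29915442 -0.38031029 -0.3756996 ] 0.0007017168674338511
[330. 194.]
[385. 167.]
[440. 140.]
[501. 110.]
```

View pics/w1.png

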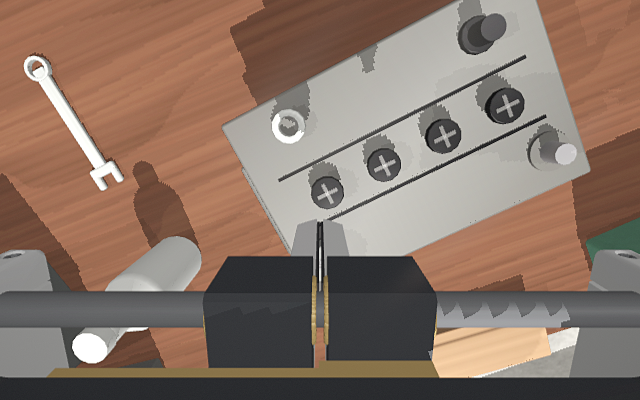

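The wrist view shows the plug centres near (328,193), (384,165), (443,136) and (505,105), within a few pixels of the prediction. The bare post is at the far right end and the nut at the near left.

Run:
```python
from station import ctrl, imaging
from h import *
m=imaging.camera_model('wrist');o=ctrl.get_obs()
P=np.array([ray(m,p,.197)[:2] for p in[(328,193),(384,165),(443,136),(505,105)]])
print(P.round(4),np.linalg.norm(np.diff(P,axis=0),axis=1))
d=P[3]-P[0];d/=np.linalg.norm(d);c=P.mean(0)
Q=np.array([c+d*k*.026 for k in(-3,-1,1,3)]);print(Q.round(4),d)
y=o['eef_rot'][2];T=np.array([[np.cos(y),np.sin(y)],[np.sin(y),-np.cos(y)]])
print('first',T@(Q[0]-o['ee_pos'][:2]),'step',T@d*.052)
# tip position in image check
print(proj(m,np.r_[o['ee_pos'][:2],o['ee_pos'][2]-.019]))
```

```text
[[ 0.555  -0.1463]
 [ 0.5494 -0.0953]
 [ 0.5442 -0.0439]
 [ 0.5385  0.008 ]] [0.05133215 0.05170109 0.05219435]
[[ 0.5551 -0.1469]
 [ 0.5495 -0.0952]
 [ 0.544  -0.0435]
 [ 0.5385  0.0082]] [-0.10625691  0.99433871]
first [ 0.0031466 -0.0035785] step [ 0.04625773 -0.02375336]
[324.70663022 235.22406008]
```

```bash
python3 -m handwheel '[[[0.003,-0.0035,0.025,0],[0,0,0.025,0],[0,0,0.022,0],[0,0,0.008,0],[0,0,0,0]]]'
```

```text
time_s: 2.6
ee_pos: [0.5537, -0.1417, 0.2247]
eef_rot: [3.14, 0.003, 1.209]
force: [1.0, -0.2, 0.9]
grip_width: 0.0002
```

```bash
python3 -m handwheel '[[[0,0,0.002,0],[0,0,0.002,0],[0,0,0.002,0]]]'
```

```text
time_s: 2.9
ee_pos: [0.5545, -0.141, 0.2216]
eef_rot: [3.136, 0.003, 1.21]
force: [0.4, 0.5, 0.5]
grip_width: 0.0004
```

```bash
python3 -m handwheel '[[[-0.005,0.0025,0,0],[-0.001,0.0005,0,0],[0,0,0.003,0],[0,0,0.003,0]]]'
```

```text
time_s: 3.3
ee_pos: [0.5557, -0.1488, 0.2165]
eef_rot: [3.134, 0.003, 1.209]
force: [0.4, 0.2, 0.3]
grip_width: 0.0009
```

```bash
python3 -m handwheel '[[[0,0,0.003,0],[0,0,0.003,0]]]'
```

```text
time_s: 3.5
ee_pos: [0.5557, -0.1488, 0.2102]
eef_rot: [3.134, 0.003, 1.209]
force: [-0.6, -0.2, 2.7]
grip_width: 0.0006
```

```bash
python3 -m handwheel '[[[0,0,0.002,0]]]'
```

```text
time_s: 3.6
ee_pos: [0.5557, -0.1488, 0.2081]
eef_rot: [3.133, 0.003, 1.209]
force: [-1.9, -0.6, 18.8]
grip_width: 0.0003
```

```bash
python3 -m handwheel '[[[0,0,0.002,0]]]'
```

```text
time_s: 3.7
ee_pos: [0.5559, -0.1489, 0.2079]
eef_rot: [3.132, 0.003, 1.209]
force: [-12.7, 3.6, 32.0]
grip_width: 0.0004
```

Plug 4 is on its stop: 19 to 32 N with the TCP at 0.208, as expected. On to the next one.

```bash
python3 -m handwheel '[[[0,0,-0.01,0],[0,0,-0.01,0],[0.024,-0.0125,0,0],[0.024,-0.0125,0,0],[0,0,0,0],[0,0,0,0]]]'
```

```text
time_s: 4.3
ee_pos: [0.5494, -0.094, 0.2294]
eef_rot: [3.131, 0.003, 1.209]
force: [-0.4, -0.3, -0.2]
grip_width: 0.0001
```

```bash
python3 -m handwheel '[[[0,0,0.007,0],[0,0,0.004,0],[0,0,0.003,0],[0,0,0.003,0],[0,0,0.002,0]]]'
```

```text
time_s: 4.8
ee_pos: [0.5499, -0.0962, 0.2088]
eef_rot: [3.131, 0.003, 1.207]
force: [-1.1, 1.8, 2.9]
grip_width: 0.0005
```

```bash
python3 -m handwheel '[[[0,0,0.001,0]]]'
```

```text
time_s: 4.9
ee_pos: [0.55, -0.0962, 0.2082]
eef_rot: [3.13, 0.002, 1.206]
force: [-4.8, 3.3, 14.0]
grip_width: 0.0005
```

```bash
python3 -m handwheel '[[[0,0,-0.01,0],[0,0,-0.01,0],[0.0235,-0.012,0,0],[0.0235,-0.012,0,0],[0,0,0,0],[0,0,0,0]]]'
```

```text
time_s: 5.5
ee_pos: [0.5444, -0.0435, 0.2316]
eef_rot: [3.128, 0.003, 1.205]
force: [0.6, 1.1, 0.1]
grip_width: 0.0006
```

```bash
python3 -m handwheel '[[[0,0,0.007,0],[0,0,0.004,0],[0,0,0.003,0],[0,0,0.003,0],[0,0,0.002,0]]]'
```

```text
time_s: 6.0
ee_pos: [0.545, -0.0458, 0.2115]
eef_rot: [3.128, 0.003, 1.203]
force: [0.3, 1.1, 3.2]
grip_width: 0.0005
```

```bash
python3 -m handwheel '[[[0,0,0.0025,0]]]'
```

```text
time_s: 6.1
ee_pos: [0.545, -0.0459, 0.209]
eef_rot: [3.127, 0.002, 1.203]
force: [-1.2, 2.7, 3.2]
grip_width: 0.0004
```

```bash
python3 -m handwheel '[[[0,0,0.001,0]]]'
```

```text
time_s: 6.2
ee_pos: [0.5451, -0.0459, 0.2082]
eef_rot: [3.127, 0.002, 1.203]
force: [-4.7, 1.7, 11.3]
grip_width: 0.0007
```

```bash
python3 -m handwheel '[[[0,0,-0.01,0],[0,0,-0.01,0],[0.024,-0.0125,0,0],[0.024,-0.0125,0,0],[0,0,0,0],[0,0,0,0]]]'
```

```text
time_s: 6.8
ee_pos: [0.5391, 0.0084, 0.2314]
eef_rot: [3.125, 0.003, 1.202]
force: [-0.7, -1.0, -0.0]
grip_width: 0.0009
```

```bash
python3 -m handwheel '[[[0,0,0.007,0],[0,0,0.004,0],[0,0,0.003,0],[0,0,0.003,0],[0,0,0.002,0]]]'
```

```text
time_s: 7.3
ee_pos: [0.5398, 0.006, 0.2114]
eef_rot: [3.124, 0.002, 1.199]
force: [-0.8, 1.6, 2.7]
grip_width: 0.0007
```

```bash
python3 -m handwheel '[[[0,0,0.0025,0]]]'
```

```text
time_s: 7.4
ee_pos: [0.5399, 0.006, 0.2089]
eef_rot: [3.124, 0.002, 1.199]
force: [-0.9, 1.4, 2.2]
grip_width: 0.0001
```

```bash
python3 -m handwheel '[[[0,0,0.001,0]]]'
```

```text
time_s: 7.5
ee_pos: [0.54, 0.006, 0.2082]
eef_rot: [3.124, 0.002, 1.199]
force: [-4.6, 1.9, 12.6]
grip_width: 0.0005
```

```bash
python3 -m handwheel '[[[0,0,-0.01,0],[0,0,-0.02,0],[0,0,-0.04,0],[0,0,-0.04,0],[0.03,-0.015,-0.03,0],[0.04,-0.02,-0.01,0],[0.04,-0.02,0,0],[0.04,-0.02,0,0],[0,0,0,0],[0,0,0,0]]]'
python3 - <<'E'
from station import ctrl, imaging
from h import *
S=imaging.camera('scene')[:,:,::-1];D=imaging.camera('side')[:,:,::-1]
S0=cv2.imread('pics/scene0.png');D0=cv2.imread('pics/side0.png')
f=lambda I,a,b,c,d:cv2.resize(I[a:b,c:d],None,fx=3.8,fy=3.5,interpolation=cv2.INTER_CUBIC)
cv2.imwrite('pics/end.png',np.vstack([np.hstack([f(S0,165,245,250,350),f(S,165,245,250,350)]),np.hstack([f(D0,155,235,295,395),f(D,155,235,295,395)])]))
E
```

```text
time_s: 8.5
ee_pos: [0.5209, 0.1784, 0.3658]
eef_rot: [3.122, 0.002, 1.196]
force: [0.5, -1.0, -0.7]
grip_width: 0.0004
```

View pics/end.png

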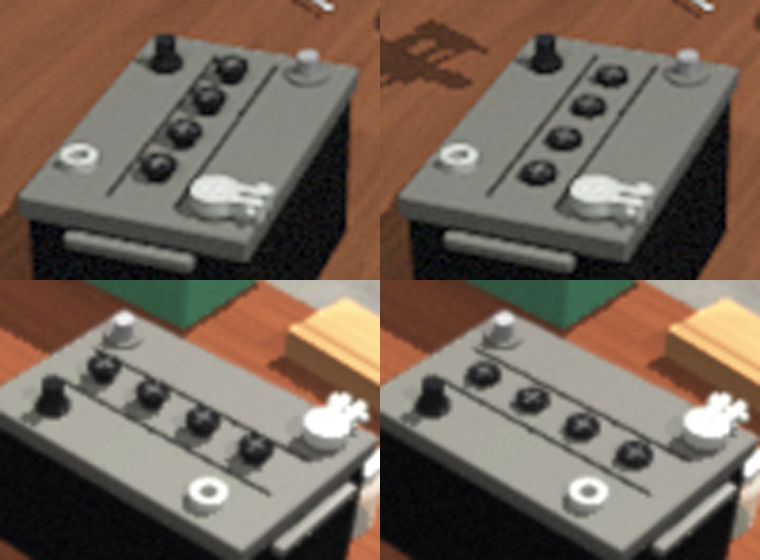

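The before/after crops (right = now) show all four plugs sitting low and level on the lid. The spare plug and nut haven't moved.

```bash
python3 -c "
from station import ctrl
print(ctrl.hand_in())"
```

```text
the job is handed in; nothing more can be done
None
```

I pressed all four plugs home with the closed fingertips, starting at the clamp end (battery -y): plug 4, then 3, 2 and 1. I then backed clear and handed in at about 8.6 s; the hand-in gave no verdict.

- **Depth:** each plug moved against about 3 N, then stopped hard with the TCP at 0.208 m. That puts the fingertips 9 mm above the lid, which is the stated home height.
- **Force:** end-of-row readings on the stop were 11–14 N for plugs 3, 2 and 1. Plug 4 read 32 N vertically (about 35 N in total), closer to the 40 N limit than I wanted, so I used smaller steps after it. I did not read the force within rows.
- **Final look:** before-and-after crops from the scene and side cameras show all four plugs low and level, with the spare plug and nut unmoved. I did not re-check the spanner, screwdriver, bowl, jar and bottle in the last pictures, but the arm passed well above them.
- **Disagreements:** the cameras disagreed by up to about 9 mm on where the plugs were. Small sideways moves also missed by a few millimetres: I corrected 6 mm before pressing plug 4, and the contact points stayed within about 3 mm of the measured centres.

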